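# Stand the tipped filament packs back up in the stock lane

## Robot

A 6-joint arm with a two-finger parallel gripper is mounted at the origin on the work surface. World frame = base frame: x ahead of the robot, y to its left, z up, the work surface at z = 0. Lengths are in m, angles in rad, forces in N, time in s.
With the tool pointing down it reaches from about 0.275 to 0.875 m from the base axis. Payload 12.5 kg.
Tool frame: the origin (TCP) lies where the fingers leave the gripper's body, on its centre line; the fingertips stand 73 mm ahead of it and the grasp point (between the pads) lies 54 mm ahead of it; z points along the fingers, x is the direction in which the jaws open and shut, and the axes are right-handed (so a half turn about z gives the same grasp; the last joint's range is limited). The gripper opens to 85 mm and grips with 20 to 120 N. Pads are 22 mm wide; open, the fingers measure 114 mm over their backs; the gripper's body (76 mm by 85 mm) begins 54 mm behind the grasp point. The pads swing forward as they close: fully open they stand 13 mm farther back than shut.
Start: joints at [-1.216, 0.351, 1.652, -0, 1.139, -0.085], TCP at [0.234, -0.498, 0.304] pointing down, gripper open.
Joint ranges: [-2.75, 2.75], [-0.79, 2.1], [0.01, 2.65], [-1.57, 4.71], [0.07, 3.14], [-2.87, 2.87]. Speed limits (rad/s): [2.22, 2.22, 2.79, 3.14, 3.14, 3.14].

## Interface

Orientations are given as a rotation vector (axis times angle).
In Python, from plant import env gives the robot as it stands. The module is installed in compiled form; this text tells all that it offers.
- The arm moves only by the tool jog_arm, never from a script. Its argument "plan" is a list of rows, each a list of 7 numbers: the turn, a rotation vector about the tool's x, y, z in degrees, then the shift along the tool's x, y, z in m, then the closure, from 0 (fully open) to 1 (shut). In form: [[ax, ay, az, dx, dy, dz, grip], ...]. A call has 1 to 20 rows; each row is the pose to reach, as a shift and turn from the pose measured when the call began, along the tool's axes at that moment; what a row does not reach only later rows make up. A row lasts 1/12 s, in which the tool goes at most 41.7 mm and 7.16 degrees, less where a joint would pass 70% of its speed; a pose out of reach is approached as far as the arm can. A call with a gripper value outside its range is refused whole. The fingers move at their own pace and stop on an object; "squeeze" is the grip in N (left out, the last holds). Time passes only in rows, so rows that repeat a pose let the fingers close. It gives the time, the measured TCP pose, the force and the opening at its end, in the units of the state.
- env.get_obs(): the state, without advancing time (a new reading comes with each control period).
- env.capture(name): name is "scene" or "side" or "wrist"; returns the picture (384x512x3 uint8, blue, green, red); there is no depth.
- env.camera_model(name): a dict with "fx", "fy", "cx", "cy" (pixels), "distortion" ([k1, k2, p1, p2, k3] as OpenCV has them; the pictures are not rectified), "camera_from_world" (4x4, takes a point from world to camera coordinates); the wrist camera has in their place "T_tool_cam" (4x4, takes a point from camera to tool coordinates, whose origin is the TCP and whose axes are the tool frame's). Camera axes: x right, y up, looking along -z (the intrinsics and any distortion apply to the point x, -y, -z); pixel columns grow to the right and rows downward; lengths in m; the calibration is good to about 2 mm. A picture is of the moment at which its call begins: read the wrist's pose just before it. camera_model takes no time and is no camera call.
- env.job_done(): hands the job in, once; it reports no verdict.
Trained networks look in the newest picture that a camera, given by its name, has taken for a name from the list of things; names that differ only in an ending like _2 or _b are one class to them, and where a whole thing is asked for, a point or a joint stands for the part that bears it (a point fixed in the world has none). Each returns a list of dicts, best first, with "score" (0 to 1); they miss things now and then, are a little off and sometimes report something else, mostly with a low value. They report only what shows in the picture. A call takes as long as a camera call. They do not tell look-alikes from the thing itself.
- env.cut_out(camera, thing): "region" (384x512 bool, what is visible of it) and "rect" ([left, top, right, bottom] in pixels, round what is visible of it).
- env.tip_of(camera, thing): "uv" ([column, row] in pixels: a listed point, or the origin of a listed thing).
The state is a dict: "time": time; "qpos": joint angles; "joint_vel": joint speeds; "joint_torque": joint torques, N m; "eef_pos": TCP position; "tool_rot": TCP orientation; "contact_force": force on the tool from outside, world axes, zero at the start; "torque": the same for the moment, N m; "opening": finger opening in m.
Only numpy, scipy, OpenCV 4.12 (cv2) and the standard library are available. Lean on these libraries where they do the work, as an engineer would, in place of code of your own. Each camera call takes 0.05 s, during which the arm holds its last target.

## Task

Two of the four packs in the stock lane have tipped forward onto its front bar. Stand both back upright in their places in the row and slide each fully home, so that its back is flush against the back stop like its neighbours'. Leave the two packs that are already standing, and the other things on the bench, as they are.

Things in the scene. Friction and masses are not known exactly. Their poses are not given: they have to be found in the camera images.
- rack: the stock lane: plywood deck 190 mm deep (own x, +x from the robot's side to the back), 520 mm wide (own y), 18 mm thick, fixed on the bench; origin at the centre of its underside. The four packs stand in one row along own y, about 118 mm apart. 12 mm posts at own y = +-0.25 carry the front bar and the back stop. A pack fully home has its centre at own x = 0.042, 68 mm above the bench.
- bar (a point): middle of the axis of the front bar: steel, 10 mm thick, 500 mm long along the rack's own y, 63 mm ahead of the rack's origin and 58 mm above the bench; the space under it is open
- stop (a point): point on the deck's top, mid-width, in the plane of the back stop's face (75 mm behind the rack's origin). The back stop is two 10 mm steel bars along the rack's own y, 40 and 84 mm above the bench
- carton_a_mid (a point): centre (half-way up) of the tipped cardboard carton, a rigid block 90 mm wide (own y), 66 mm deep (own x, front to back), 100 mm tall (own z, foot to top), 0.2 to 0.4 kg. At the start tipped forward about 46 degrees, top towards the robot, front face leaning on the front bar; loose. Pushed back up past about 33 degrees off vertical it falls upright by itself. If pushed level rather than up along its arc, its foot tends to slip back.
- cassette_a_mid (a point): centre (half-way up) of the tipped grey plastic drying cassette with black ribs, a rigid block 74 mm wide (own y), 66 mm deep (own x, front to back), 100 mm tall (own z, foot to top), 0.2 to 0.4 kg. At the start tipped forward about 46 degrees, top towards the robot, front face leaning on the front bar; loose. Pushed back up past about 33 degrees off vertical it falls upright by itself. If pushed level rather than up along its arc, its foot tends to slip back.
- carton_b_mid (a point): centre (half-way up) of the standing cardboard carton, a rigid block 90 mm wide (own y), 66 mm deep (own x, front to back), 100 mm tall (own z, foot to top), 0.2 to 0.4 kg. It stands upright, its back against the back stop, from the start and is to stay there.
- cassette_b_mid (a point): centre (half-way up) of the standing grey plastic drying cassette, a rigid block 74 mm wide (own y), 66 mm deep (own x, front to back), 100 mm tall (own z, foot to top), 0.2 to 0.4 kg. It stands upright, its back against the back stop, from the start and is to stay there.
- carton_a: the same tipped carton; origin at the middle of its front lower edge, on which it stands on the deck, 48 mm behind the front bar's axis; axes as above. Standing, it slides if pushed below half its height and may rock if pushed higher (friction 0.5 to 0.7).
- cassette_a: the same tipped cassette; origin at the middle of its front lower edge, on which it stands on the deck, 48 mm behind the front bar's axis; axes as above. Standing, it slides if pushed below half its height and may rock if pushed higher (friction 0.5 to 0.7).
- cleaner: bystander: white bottle 170 mm tall, 64 mm across; origin under its centre, on the bench right of the rack
- jar: bystander: jar 70 mm tall, 60 mm across; origin under its centre, on the bench left of the rack
Not all that is in view belongs to the job. What is shaped like the carton_a but blue is not meant. What is shaped like the cassette_a but orange is not meant.

How it is judged:
At the end, for the whole second after the job is handed in: Both tipped packs stand upright (0.07 rad) on the deck, square to the lane (0.10 rad), backs within about 6 mm of the back stop, centres at most 100 mm from where they started, at rest; the two packs that stood are still upright and within 15 mm of their start (angle between each of carton_a_mid, cassette_a_mid, carton_b_mid, cassette_b_mid's own z axis and vertical below 0.07 rad and angle between the y axis of each of carton_a_mid, cassette_a_mid and the y axis of rack, either way round below 0.1 rad and x of carton_a_mid in the frame of rack between 0.034 and 0.046 m and z of carton_a_mid in the frame of rack between 0.062 and 0.074 m and distance of each of carton_a_mid, cassette_a_mid from where it was at the start of the episode below 0.1 m and linear speed of each of carton_a, cassette_a below 0.02 m/s and angular speed of each of carton_a, cassette_a below 0.1 rad/s and x of cassette_a_mid in the frame of rack between 0.034 and 0.046 m and z of cassette_a_mid in the frame of rack between 0.062 and 0.074 m and distance of each of carton_b_mid, cassette_b_mid from where it was at the start of the episode below 0.015 m); the robot touches nothing.
It fails at once if The carton that was already standing is knocked over or shifted by more than 30 mm (angle between carton_b_mid's own z axis and vertical above 0.5 rad or distance of carton_b_mid from where it was at the start of the episode above 0.03 m).
It fails at once if The cassette that was already standing is knocked over or shifted by more than 30 mm (angle between cassette_b_mid's own z axis and vertical above 0.5 rad or distance of cassette_b_mid from where it was at the start of the episode above 0.03 m).
It fails at once if The tipped carton is knocked off the rack (z of carton_a_mid in the frame of rack below 0.02 m).
It fails at once if The tipped cassette is knocked off the rack (z of cassette_a_mid in the frame of rack below 0.02 m).
It fails at once if A loose item standing on the bench around the rack (bottle, jar) is shoved by more than 30 mm (distance of any of cleaner, jar from where it was at the start of the episode above 0.03 m).
It also fails if it takes over 70 s, if anything falls off the work surface, if the arm or the gripper's body presses on something with over 40 N, if the wrist force passes 120 N, or if a joint passes its speed limit or range.

## Working session

There is one attempt and no reset: what is moved stays moved. The work goes in short steps, Python scripts to look and compute and a tool call to move; the robot and the scene stay as the last step left them, time stands still between calls to the robot, and variables do not carry over. Pictures are saved under pics/ and viewed, and the job is handed in when it is done.

Besides the shell and the picture viewer there is one more tool, called after "Emit:" as name(argument=value, ...), one argument or row to a line, values as JSON. jog_arm: Moves the arm, as the interface text tells. Its arguments: {"type":"object","properties":{"plan":{"type":"array","items":{"type":"array","items":{"type":"number"}}},"squeeze":{"type":"number"}},"required":["plan"]}

```bash
mkdir -p pics; python3 - <<'E'
from plant import env
import cv2
o=env.get_obs();print({k:o[k] for k in("time","eef_pos","tool_rot","contact_force","opening")})
for n in("scene","side","wrist"):
    cv2.imwrite(f"pics/{n}0.png",env.capture(n)); m=env.camera_model(n); print(n,m)
E
```

```text
{'time': 0.0, 'eef_pos': array([ 0.23410385, -0.49740259,  0.30331976]), 'tool_rot': array([-2.65190227e+00,  1.68295269e+00,  1.55885056e-03]), 'contact_force': array([ 0.76891789,  0.04488866, -0.68281529]), 'opening': 0.08535377755480926}
scene {'fx': 481.12392020091755, 'fy': 481.12392020091755, 'cx': 263.7898157772448, 'cy': 192.03823296657876, 'distortion': array([0.06616407, 0.        , 0.        , 0.        , 0.        ]), 'camera_from_world': array([[-0.8199296 ,  0.57242562, -0.00666059,  0.44209847],
       [-0.37698606, -0.53115736,  0.75878413,  0.12406644],
       [ 0.43080966,  0.62466052,  0.65130812, -1.63472087],
       [ 0.        ,  0.        ,  0.        ,  1.        ]])}
side {'fx': 448.9777697047263, 'fy': 448.9777697047263, 'cx': 260.1059316551, 'cy': 196.8925224272967, 'distortion': array([0.02427449, 0.        , 0.        , 0.        , 0.        ]), 'camera_from_world': array([[-9.87120740e-01, -1.59972731e-01,  1.17082133e-03,
         5.44506739e-01],
       [ 1.11115425e-01, -6.80342019e-01,  7.24422598e-01,
        -1.28493397e-01],
       [-1.15091303e-01,  7.15222667e-01,  6.89355154e-01,
        -1.38291258e+00],
       [ 0.00000000e+00,  0.00000000e+00,  0.00000000e+00,
         1.00000000e+00]])}
wrist {'fx': 327.5073386396938, 'fy': 327.5073386396938, 'cx': 258.44945463383, 'cy': 195.5831640011883, 'distortion': array([-0.08096011,  0.        ,  0.        ,  0.        ,  0.        ]), 'T_tool_cam': array([[ 9.99999617e-01, -1.78384820e-04, -8.57396312e-04,
        -4.77808799e-04],
       [-3.97443256e-04, -9.64848661e-01, -2.62805829e-01,
        -6.69881453e-02],
       [-7.80377113e-04,  2.62806069e-01, -9.64848362e-01,
        -7.00178801e-02],
       [ 0.00000000e+00,  0.00000000e+00,  0.00000000e+00,
         1.00000000e+00]])}
```

View pics/scene0.png

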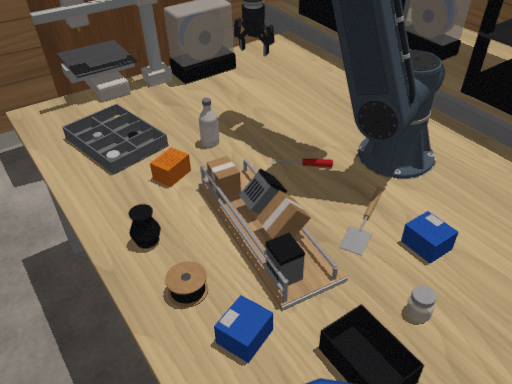

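View pics/side0.png

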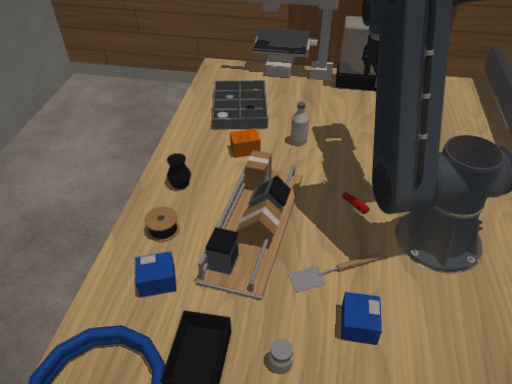

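View pics/wrist0.png

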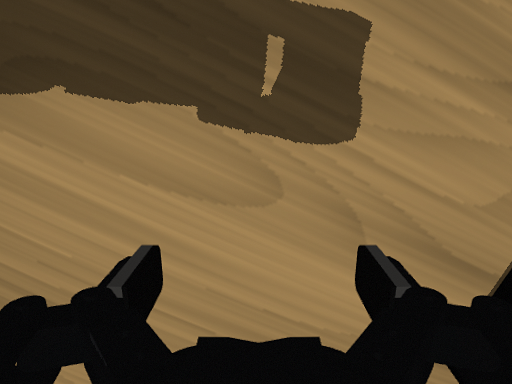

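Scene view: in the row from far to near stand carton_b (222,178), tipped cassette_a (264,190), tipped carton_a (284,215) and cassette_b (286,258). The bottle is at (208,128) and the jar at (421,303). Look-alikes are the blue boxes at (430,236), (244,327) and the orange one at (171,166). None of those is in the rack.

```bash
cat > h.py <<'E'
import numpy as np,cv2
from plant import env
from scipy.spatial.transform import Rotation as R
F=np.diag([1,-1,-1.])
def cam(n):
    m=env.camera_model(n);K=np.array([[m["fx"],0,m["cx"]],[0,m["fy"],m["cy"]],[0,0,1]])
    if n=="wrist":
        o=env.get_obs();T=np.eye(4);T[:3,:3]=R.from_rotvec(o["tool_rot"]).as_matrix();T[:3,3]=o["eef_pos"]
        M=np.linalg.inv(T@m["T_tool_cam"])
    else: M=m["camera_from_world"]
    return K,np.array(m["distortion"]),F@M[:3,:3],F@M[:3,3]
def proj(c,P):
    K,d,r,t=c
    return cv2.projectPoints(np.array(P,float).reshape(-1,1,3),cv2.Rodrigues(r)[0],t,K,d)[0].reshape(-1,2)
def ray(c,uv):
    K,d,r,t=c
    x=cv2.undistortPoints(np.array(uv,float).reshape(1,1,2),K,d).ravel()
    v=r.T@np.array([x[0],x[1],1]);return -r.T@t,v/np.linalg.norm(v)
def tri(obs):
    A=np.zeros((3,3));b=np.zeros(3)
    for c,uv in obs:
        o,v=ray(c,uv);Q=np.eye(3)-np.outer(v,v);A+=Q;b+=Q@o
    p=np.linalg.solve(A,b)
    return p,[float(np.linalg.norm(proj(c,p)[0]-uv)) for c,uv in obs]
E
python3 - <<'E'
from h import *
cs={n:cam(n) for n in("scene","side")}
for t in("rack","bar","stop","carton_a_mid","cassette_a_mid","carton_a","cassette_a","cleaner","jar"):
    r={n:env.tip_of(n,t) for n in cs}
    for n in cs: print(t,n,[(np.round(d["uv"]).astype(int).tolist(),round(d["score"],2)) for d in r[n]][:5])
    for a in r["scene"][:4]:
        for b in r["side"][:4]:
            p,e=tri([(cs["scene"],a["uv"]),(cs["side"],b["uv"])])
            if max(e)<4: print("   ",np.round(p,4),np.round(e,1))
E
python3 - <<'E'
import cv2
for n,(a,b,c,d) in {"scene":(180,330,140,310),"side":(190,310,140,300)}.items():
    i=cv2.imread(f"pics/{n}0.png")[c:d,a:b]; cv2.imwrite(f"pics/{n}0c.png",cv2.resize(i,None,fx=3.5,fy=3.5,interpolation=2))
E
```

```text
rack scene [([211, 144], 0.74)]
rack side [([254, 226], 0.81)]
bar scene [([286, 219], 0.15)]
bar side [([274, 218], 0.86)]
stop scene [([241, 230], 0.8)]
stop side [([234, 218], 0.67), ([298, 142], 0.61), ([257, 169], 0.47), ([224, 250], 0.43)]
    [0.6311 0.0242 0.02  ] [2.1 1.8]
carton_a_mid scene [([244, 324], 0.93), ([426, 234], 0.71), ([284, 219], 0.57), ([242, 232], 0.53)]
carton_a_mid side [([361, 314], 0.91), ([155, 272], 0.77), ([258, 222], 0.73), ([296, 143], 0.68)]
    [0.7958 0.291  0.0455] [0.7 0.5]
    [0.2366 0.3277 0.036 ] [0.1 0.1]
    [0.5438 0.0992 0.0831] [0.7 0.6]
    [ 0.5716 -0.0696 -0.0943] [0.5 0.4]
cassette_a_mid scene [([264, 192], 0.77), ([170, 167], 0.66)]
cassette_a_mid side [([268, 201], 0.97), ([243, 141], 0.59)]
    [ 0.5267 -0.009   0.083 ] [2.8 2.5]
    [ 0.671  -0.3313  0.0457] [1.3 1.1]
carton_a scene [([230, 338], 0.9), ([415, 218], 0.85), ([277, 233], 0.7), ([258, 206], 0.67), ([283, 216], 0.25)]
carton_a side [([255, 231], 0.96), ([136, 270], 0.95), ([366, 291], 0.68)]
    [0.8441 0.3081 0.0611] [1.3 1. ]
    [0.2284 0.2771 0.0561] [1.8 1.9]
    [0.5546 0.0835 0.0231] [0.6 0.5]
cassette_a scene [([256, 207], 0.75), ([156, 168], 0.73)]
cassette_a side [([230, 136], 0.9), ([266, 206], 0.84)]
    [ 0.538  -0.0386  0.0165] [0.2 0.2]
    [ 0.7169 -0.3281  0.0648] [1.6 1.3]
cleaner scene [([208, 142], 0.73), ([282, 263], 0.28)]
cleaner side [([282, 361], 0.6), ([298, 140], 0.58)]
    [ 0.4717 -0.4437 -0.0052] [0.1 0.1]
jar scene [([416, 310], 0.73)]
jar side [([279, 361], 0.88)]
    [0.4291 0.4716 0.008 ] [0.9 0.9]
```

View pics/scene0c.png

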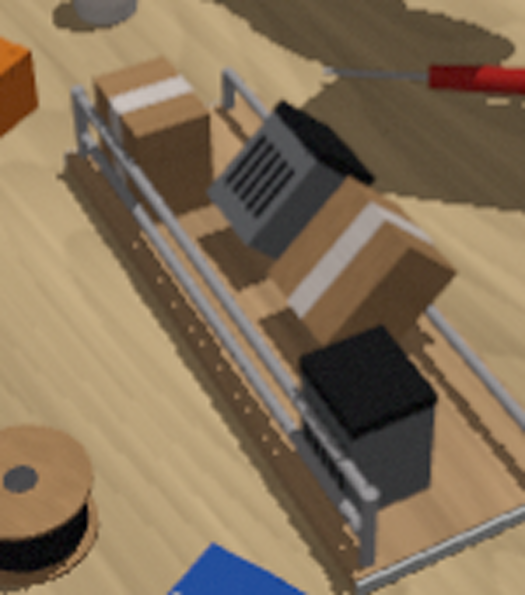

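View pics/side0c.png

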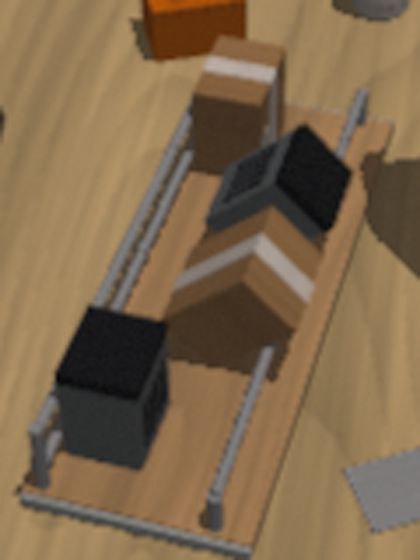

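```bash
cat >> h.py <<'E'
def rackT(p):
    c,s=np.cos(p[2]),np.sin(p[2])
    return lambda X: np.array(X,float)@np.array([[c,s,0],[-s,c,0],[0,0,1]])+[p[0],p[1],0]
def pack(w,x,y,tilt=None,z0=.018):
    # corners in rack frame; x,y = front lower edge middle
    P=np.array([[a,b,c] for a in(0,.066) for b in(-w/2,w/2) for c in(0,.1)])
    if tilt:
        c,s=np.cos(tilt),np.sin(tilt)
        P=np.c_[P[:,0]*c-P[:,2]*s,P[:,1],P[:,0]*s+P[:,2]*c]
    return P+[x,y,z0]
def lines(img,c,P,E,col):
    q=np.round(proj(c,P)*16).astype(int)
    for a,b in E: cv2.line(img,tuple(map(int,q[a])),tuple(map(int,q[b])),col,1,cv2.LINE_AA,4)
BE=[(0,1),(2,3),(4,5),(6,7),(0,2),(1,3),(4,6),(5,7),(0,4),(1,5),(2,6),(3,7)]
E
python3 - <<'E'
from h import *
from scipy.optimize import least_squares
cs={n:cam(n) for n in("scene","side")}
obs=[("side",(-.095,.26,.018),(196.3,280.6)),("side",(.095*-1,.26,.018),(196.3,280.6)),
("side",(-.095,-.26,.018),(302.9,174.9)),("scene",(.095,-.26,.018),(198.6,185.7)),
("side",(-.063,-.25,.058),(293.6,167)),("scene",(-.063,-.25,.058),(245.1,161)),
("scene",(.08,.25,.084),(286.3,281.5)),("scene",(.08,-.25,.084),(202.3,166.5)),
("side",(-.095,.26,.018),(262,297)),("side",(.095,.26,.018),(196.3,280.6))][2:]
f=lambda p:np.concatenate([proj(cs[n],rackT(p)([X]))[0]-uv for n,X,uv in obs])
s=least_squares(f,[.557,.034,-.134],loss="soft_l1");print(s.x,np.round(s.fun.reshape(-1,2),1))
p=s.x;g=rackT(p);np.save("rack.npy",p)
inv=lambda P:(np.array(P)[:2]-p[:2])@np.array([[np.cos(p[2]),-np.sin(p[2])],[np.sin(p[2]),np.cos(p[2])]])
for P in([.5546,.0835],[.538,-.0386],[.5438,.0992],[.5267,-.009]):print(inv(P))
deck=np.array([[a,b,c] for a in(-.095,.095) for b in(-.26,.26) for c in(0,.018)])
for n in cs:
    im=cv2.imread(f"pics/{n}0.png")
    lines(im,cs[n],g(deck),BE,(0,255,0))
    for x,z in((-.063,.058),(.08,.04),(.08,.084)): lines(im,cs[n],g([[x,-.25,z],[x,.25,z]]),[(0,1)],(0,0,255))
    for w,y,t,x in((.09,.059,.803,-.015),(.074,-.059,.803,-.015),(.09,-.177,0,.009),(.074,.177,0,.009)):
        lines(im,cs[n],g(pack(w,x,y,t)),BE,(255,255,0))
    a,b,c,d={"scene":(180,330,140,310),"side":(190,310,140,300)}[n]
    im=cv2.imread(f"pics/{n}0.png") if 0 else im
    cv2.imwrite(f"pics/{n}0d.png",cv2.resize(im[c:d,a:b],None,fx=3.5,fy=3.5,interpolation=2))
E
```

```text
[ 0.55982808  0.03685844 -0.11640269] [[-0.3  0.3]
 [ 0.1 -2. ]
 [-0.  -0.5]
 [ 0.  -0.6]
 [-0.3  1.3]
 [ 0.2  0.7]
 [ 0.4 -0.2]
 [ 0.1  0.2]]
[-0.01060966  0.04571874]
[-0.01291663 -0.07748291]
[-0.02315997  0.06005819]
[-0.0275779 -0.0493956]
```

View pics/scene0d.png

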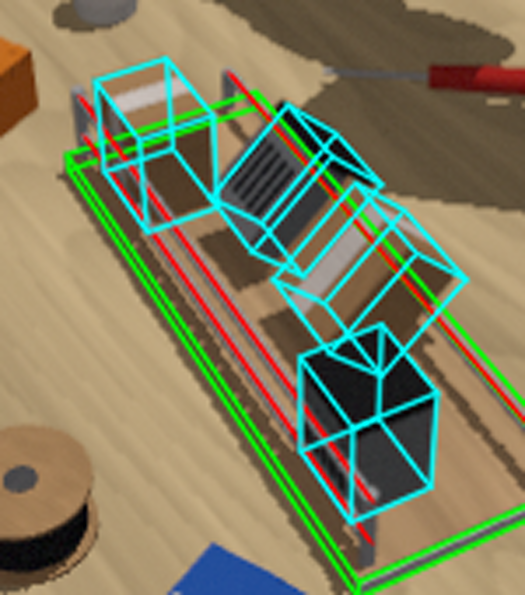

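View pics/side0d.png

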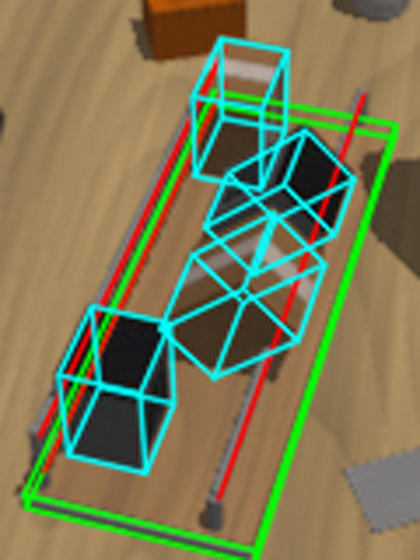

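```bash
cat >> h.py <<'E'
rp=np.load("rack.npy")
def Rr(p=None):
    p=rp if p is None else p
    return R.from_euler("z",p[2]).as_matrix()
def toolR(th,flip=1,yaw=0):
    # tool tilted th rad forward (rack +x) from straight down, jaws in pitch plane
    z=np.array([np.sin(th),0,-np.cos(th)]);x=np.array([np.cos(th),0,np.sin(th)])*flip
    return R.from_euler("z",rp[2]+yaw).as_matrix()@np.c_[x,np.cross(z,x),z]
def toolRs(th,flip=1):
    # jaws across (rack y), tilt th forward
    z=np.array([np.sin(th),0,-np.cos(th)]);x=np.array([0,-1.,0])*flip
    return Rr()@np.c_[x,np.cross(z,x),z]
def go(pr,Rt):
    "target TCP in rack frame, world rot -> jog numbers"
    o=env.get_obs();R0=R.from_rotvec(o["tool_rot"]).as_matrix()
    w=rackT(rp)([pr])[0];d=R0.T@(w-o["eef_pos"]);r=np.degrees(R.from_matrix(R0.T@Rt).as_rotvec())
    print("jog",np.round(r,1),np.round(d,4),"dist",round(float(np.linalg.norm(d)),3),"ang",round(float(np.linalg.norm(r)),1))
def st():
    o=env.get_obs();Rm=R.from_rotvec(o["tool_rot"]).as_matrix()
    c=Rr();p=c.T@(o["eef_pos"]-[rp[0],rp[1],0])
    print("t",round(o["time"],2),"rack tcp",np.round(p,4),"axes(rack) x",np.round(c.T@Rm[:,0],3),"z",np.round(c.T@Rm[:,2],3),"F",np.round(c.T@o["contact_force"],1),"open",round(o["opening"],4),"q",np.round(o["qpos"],2))
E
python3 - <<'E'
from h import *
st()
th=np.radians(46); z=np.array([np.sin(th),0,-np.cos(th)])
top=np.array([-.064,-.062,.111])
go(top-z*.14,toolR(th))
E
```

```text
t 1.05 rack tcp [-0.2614 -0.5687  0.3039] axes(rack) x [ 0.528 -0.849 -0.   ] z [-0.  0. -1.] F [0.4 0.  0.7] open 0.0853 q [-1.22  0.35  1.65 -0.    1.14 -0.08]
jog [ 23.3  41.9 -54.9] [-0.3793 -0.3496  0.0957] dist 0.525 ang 72.9
```

Emit:
jog_arm(
  plan=[
    [23.3,41.9,-54.9,-0.379,-0.35,0.096,0],
    [23.3,41.9,-54.9,-0.379,-0.35,0.096,0],
    [23.3,41.9,-54.9,-0.379,-0.35,0.096,0],
    [23.3,41.9,-54.9,-0.379,-0.35,0.096,0],
    [23.3,41.9,-54.9,-0.379,-0.35,0.096,0],
    [23.3,41.9,-54.9,-0.379,-0.35,0.096,0],
    [23.3,41.9,-54.9,-0.379,-0.35,0.096,0],
    [23.3,41.9,-54.9,-0.379,-0.35,0.096,0],
    [23.3,41.9,-54.9,-0.379,-0.35,0.096,0],
    [23.3,41.9,-54.9,-0.379,-0.35,0.096,0],
    [23.3,41.9,-54.9,-0.379,-0.35,0.096,0],
    [23.3,41.9,-54.9,-0.379,-0.35,0.096,0],
    [23.3,41.9,-54.9,-0.379,-0.35,0.096,0],
    [23.3,41.9,-54.9,-0.379,-0.35,0.096,0],
    [23.3,41.9,-54.9,-0.379,-0.35,0.096,0],
    [23.3,41.9,-54.9,-0.379,-0.35,0.096,0],
    [23.3,41.9,-54.9,-0.379,-0.35,0.096,0],
  ],
)

```text
time: 2.47
eef_pos: [0.3825, -0.0506, 0.2201]
tool_rot: [2.843, -0.171, 1.221]
contact_force: [1.3, -1.0, -0.5]
opening: 0.0852
```

```bash
cat > over.py <<'E'
import sys
from h import *
def over(n,tag,packs,save=True):
    im=env.capture(n).copy();c=cam(n);cv2.imwrite(f"pics/{tag}_raw.png",im);g=rackT(rp)
    deck=np.array([[a,b,q] for a in(-.095,.095) for b in(-.26,.26) for q in(0,.018)])
    lines(im,c,g(deck),BE,(0,255,0))
    for x,z in((-.063,.058),(.08,.04),(.08,.084)): 
        L=[[x,y,z] for y in np.linspace(-.25,.25,11)];lines(im,c,g(L),[(i,i+1) for i in range(10)],(0,0,255))
    for w,y,t,x in packs: lines(im,c,g(pack(w,x,y,t)),BE,(255,255,0))
    cv2.imwrite(f"pics/{tag}.png",im)
A=[(.09,.059,.803,-.015),(.074,-.059,.803,-.015)]
E
python3 - <<'E'
from over import *
st(); over("wrist","w1",A)
E
```

```text
t 2.47 rack tcp [-0.1659 -0.1075  0.2201] axes(rack) x [ 0.689 -0.005  0.725] z [ 0.725  0.002 -0.689] F [ 1.4 -0.9 -0.5] open 0.0852 q [-0.33  0.09  2.49  2.54  0.28 -2.71]
```

View pics/w1.png

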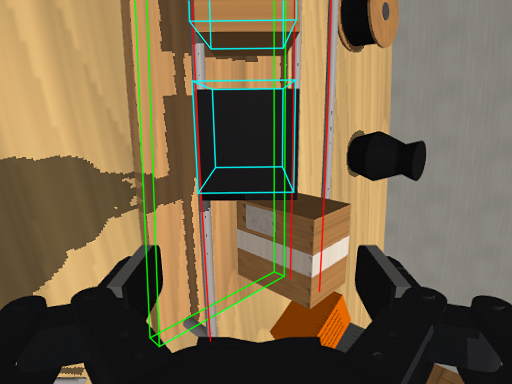

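View pics/w1_raw.png

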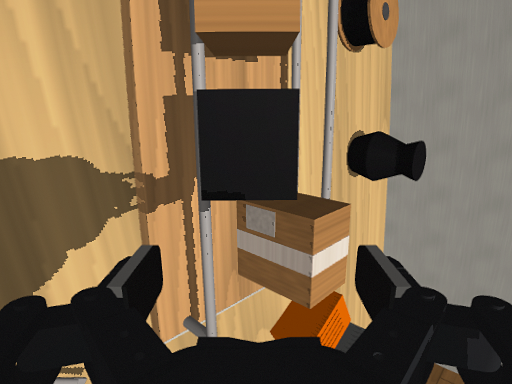

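```bash
python3 - <<'E'
from h import *
go([-.17,-.063,.24],toolRs(np.radians(20)))
E
```

```text
jog [-20.9 -20.6  87.7] [ 0.0114 -0.0434 -0.0168] dist 0.048 ang 92.5
```

The wrist view shows cassette_a's black top at columns 197–299, rows 89–199. The rack model fits within about 3 mm, and the cassette lies about 4 mm further to −y. I'll turn the tool so the jaws lie across the lane with a 20° forward tilt.

Emit:
jog_arm(
  plan=[
    [-20.9,-20.6,87.7,0.011,-0.043,-0.017,0.6],
    [-20.9,-20.6,87.7,0.011,-0.043,-0.017,0.6],
    [-20.9,-20.6,87.7,0.011,-0.043,-0.017,0.6],
    [-20.9,-20.6,87.7,0.011,-0.043,-0.017,0.6],
    [-20.9,-20.6,87.7,0.011,-0.043,-0.017,0.6],
    [-20.9,-20.6,87.7,0.011,-0.043,-0.017,0.6],
    [-20.9,-20.6,87.7,0.011,-0.043,-0.017,0.6],
    [-20.9,-20.6,87.7,0.011,-0.043,-0.017,0.6],
    [-20.9,-20.6,87.7,0.011,-0.043,-0.017,0.6],
    [-20.9,-20.6,87.7,0.011,-0.043,-0.017,0.6],
    [-20.9,-20.6,87.7,0.011,-0.043,-0.017,0.6],
    [-20.9,-20.6,87.7,0.011,-0.043,-0.017,0.6],
    [-20.9,-20.6,87.7,0.011,-0.043,-0.017,0.6],
    [-20.9,-20.6,87.7,0.011,-0.043,-0.017,0.6],
    [-20.9,-20.6,87.7,0.011,-0.043,-0.017,0.6],
    [-20.9,-20.6,87.7,0.011,-0.043,-0.017,0.6],
    [-20.9,-20.6,87.7,0.011,-0.043,-0.017,0.6],
    [-20.9,-20.6,87.7,0.011,-0.043,-0.017,0.6],
    [-20.9,-20.6,87.7,0.011,-0.043,-0.017,0.6],
    [-20.9,-20.6,87.7,0.011,-0.043,-0.017,0.6],
  ],
)

```text
time: 4.18
eef_pos: [0.3435, 0.0296, 0.1246]
tool_rot: [-1.898, 2.145, -0.458]
contact_force: [0.5, 0.3, -0.0]
opening: 0.0344
```

```bash
python3 - <<'E'
from over import *
st(); over("wrist","w2",[(.09,.055,.803,-.015),(.074,-.063,.803,-.015)])
go([-.143,-.063,.141],toolRs(np.radians(20)))
E
```

```text
t 4.18 rack tcp [-0.2141 -0.0323  0.1246] axes(rack) x [-0.011 -1.     0.028] z [ 0.386 -0.03  -0.922] F [ 0.5  0.4 -0. ] open 0.0344 q [-0.01  0.3   2.46  4.54  0.07 -2.87]
jog [-2.7 -1.7 -0. ] [ 0.0303 -0.0718  0.0134] dist 0.079 ang 3.2
```

View pics/w2.png

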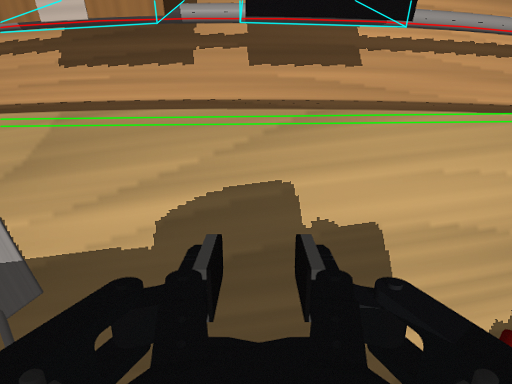

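```bash
cat >> h.py <<'E'
def Rq(q):
    e=lambda a,t:R.from_euler(a,t)
    return (e("z",q[0])*e("y",q[1]+q[2])*e("z",q[3])*e("y",q[4])*e("z",q[5])).as_matrix()
E
python3 - <<'E'
from h import *
for q,rv in(([-1.216,.351,1.652,0,1.139,-.085],[-2.65190227e+00,1.68295269e+00,1.55885056e-03]),(env.get_obs()["qpos"],env.get_obs()["tool_rot"]),([-.33,.09,2.49,2.54,.28,-2.71],[2.843,-.171,1.221])):
    A=Rq(q).T@R.from_rotvec(rv).as_matrix();print(np.round(A,2).tolist())
E
```

```text
[[-1.0, -0.0, 0.0], [0.0, -1.0, 0.0], [0.0, 0.0, 1.0]]
[[-1.0, 0.0, 0.0], [-0.0, -1.0, 0.0], [0.0, 0.0, 1.0]]
[[-1.0, 0.01, -0.0], [-0.01, -1.0, -0.0], [-0.0, -0.0, 1.0]]
```

```bash
cat > un.py <<'E'
from h import *
def seq(ways,lift,q0=None):
    o=env.get_obs();q=np.array(o["qpos"] if q0 is None else q0);R0=R.from_rotvec(o["tool_rot"]).as_matrix()
    dl=R0.T@np.array(lift)
    prev=R0
    for w in ways:
        qq=q.copy();qq[3:]=w;Rt=Rq(qq)@np.diag([-1,-1,1.])
        print(w,"jog",np.round(np.degrees(R.from_matrix(R0.T@Rt).as_rotvec()),1),np.round(dl,3),"step",round(float(np.degrees(np.linalg.norm(R.from_matrix(prev.T@Rt).as_rotvec()))),1));prev=Rt
E
python3 - <<'E'
from un import *
seq([(4.4,.2,-2.8),(4.2,.35,-2.7),(3.9,.35,-2.4),(3.6,.35,-2.1),(3.3,.35,-1.8),(3.,.35,-1.5)],[-.0,0,.1])
E
```

```text
(4.4, 0.2, -2.8) jog [ 3.2  6.7 -3.9] [ 0.003 -0.039 -0.092] step 8.4
(4.2, 0.35, -2.7) jog [ 9.3 13.3 -9.4] [ 0.003 -0.039 -0.092] step 10.5
(3.9, 0.35, -2.4) jog [14.   9.6 -9.2] [ 0.003 -0.039 -0.092] step 6.0
(3.6, 0.35, -2.1) jog [17.3  4.6 -9.1] [ 0.003 -0.039 -0.092] step 6.0
(3.3, 0.35, -1.8) jog [19.1 -1.1 -9. ] [ 0.003 -0.039 -0.092] step 6.0
(3.0, 0.35, -1.5) jog [19.  -7.1 -8.9] [ 0.003 -0.039 -0.092] step 6.0
```

Emit:
jog_arm(
  plan=[
    [3.2,6.7,-3.9,0.001,-0.01,-0.023,0.6],
    [6,10,-6.5,0.002,-0.02,-0.046,0.6],
    [9.3,13.3,-9.4,0.003,-0.03,-0.07,0.6],
    [9.3,13.3,-9.4,0.003,-0.039,-0.092,0.6],
    [11.6,11.5,-9.3,0.003,-0.039,-0.092,0.6],
    [14,9.6,-9.2,0.003,-0.039,-0.092,0.6],
    [15.7,7.1,-9.2,0.003,-0.039,-0.092,0.6],
    [17.3,4.6,-9.1,0.003,-0.039,-0.092,0.6],
    [18.2,1.8,-9,0.003,-0.039,-0.092,0.6],
    [19.1,-1.1,-9,0.003,-0.039,-0.092,0.6],
    [19,-4,-9,0.003,-0.039,-0.092,0.6],
    [19,-7.1,-8.9,0.003,-0.039,-0.092,0.6],
    [19,-7.1,-8.9,0.003,-0.039,-0.092,0.6],
  ],
)

```text
time: 5.32
eef_pos: [0.3501, 0.0276, 0.2297]
tool_rot: [-1.849, 1.764, -0.799]
contact_force: [-0.1, -0.4, 0.5]
opening: 0.0341
```

```bash
python3 - <<'E'
from un import *
st()
q=env.get_obs()["qpos"]
a,c=q[3],q[5]
seq([(x,.35,c+(a-x)*.95) for x in np.arange(a-.3,-.1,-.3)],[0,0,0])
E
```

```text
t 5.32 rack tcp [-0.2073 -0.0335  0.2297] axes(rack) x [ 0.125 -0.988  0.096] z [ 0.688  0.017 -0.725] F [-0.  -0.4  0.5] open 0.0341 q [-0.03 -0.02  2.53  3.47  0.13 -1.99]
(np.float64(3.173284297222419), 0.35, np.float64(-1.7093953069344048)) jog [13.1 -0.5 -0.5] [0. 0. 0.] step 13.1
(np.float64(2.873284297222419), 0.35, np.float64(-1.424395306934405)) jog [13.  -6.3 -1. ] [0. 0. 0.] step 5.9
(np.float64(2.5732842972224192), 0.35, np.float64(-1.1393953069344054)) jog [ 11.3 -12.   -1.5] [0. 0. 0.] step 5.9
(np.float64(2.2732842972224194), 0.35, np.float64(-0.8543953069344055)) jog [  8.  -16.8  -2.2] [0. 0. 0.] step 5.9
(np.float64(1.9732842972224196), 0.35, np.float64(-0.5693953069344055)) jog [  3.5 -20.6  -2.9] [0. 0. 0.] step 5.9
(np.float64(1.6732842972224198), 0.35, np.float64(-0.28439530693440584)) jog [ -1.9 -22.8  -3.8] [0. 0. 0.] step 5.9
(np.float64(1.37328429722242), 0.35, np.float64(0.0006046930655940752)) jog [ -7.7 -23.4  -4.8] [0. 0. 0.] step 5.9
(np.float64(1.0732842972224201), 0.35, np.float64(0.2856046930655938)) jog [-13.4 -22.4  -5.9] [0. 0. 0.] step 5.9
(np.float64(0.7732842972224203), 0.35, np.float64(0.5706046930655935)) jog [-18.5 -19.7  -7. ] [0. 0. 0.] step 5.9
(np.float64(0.4732842972224205), 0.35, np.float64(0.8556046930655936)) jog [-22.7 -15.6  -8.2] [0. 0. 0.] step 5.9
(np.float64(0.17328429722242067), 0.35, np.float64(1.1406046930655933)) jog [-25.4 -10.5  -9.5] [0. 0. 0.] step 5.9
```

Emit:
jog_arm(
  plan=[
    [6.5,-0.3,-0.3,0,0,0,0.6],
    [13.1,-0.5,-0.5,0,0,0,0.6],
    [13,-6.3,-1,0,0,0,0.6],
    [11.3,-12,-1.5,0,0,0,0.6],
    [8,-16.8,-2.2,0,0,0,0.6],
    [3.5,-20.6,-2.9,0,0,0,0.6],
    [-1.9,-22.8,-3.8,0,0,0,0.6],
    [-7.7,-23.4,-4.8,0,0,0,0.6],
    [-13.4,-22.4,-5.9,0,0,0,0.6],
    [-18.5,-19.7,-7,0,0,0,0.6],
    [-22.7,-15.6,-8.2,0,0,0,0.6],
    [-25.4,-10.5,-9.5,0,0,0,0.6],
    [-25.4,-10.5,-9.5,0,0,0,0.6],
    [-25.4,-10.5,-9.5,0,0,0,0.6],
  ],
)

```text
time: 6.48
eef_pos: [0.3492, 0.0301, 0.2289]
tool_rot: [-2.06, 1.612, -0.392]
contact_force: [-0.5, 0.5, -1.6]
opening: 0.0341
```

```bash
python3 - <<'E'
from un import *
st()
th=np.radians(20)
go([-.17,-.063,.20],toolRs(th))
E
```

```text
t 6.48 rack tcp [-0.2084 -0.0311  0.2289] axes(rack) x [ 0.371 -0.926 -0.074] z [ 0.48   0.259 -0.838] F [-0.5  0.4 -1.6] open 0.0341 q [-0.22 -0.02  2.44  0.96  0.38  0.26]
jog [-11.9  13.5  17.7] [ 0.0459 -0.0062  0.0345] dist 0.058 ang 25.2
```

Emit:
jog_arm(
  plan=[
    [-12,4,2,0.02,-0.003,0.015,0.6],
    [-12,10,10,0.046,-0.006,0.035,0.6],
    [-12,13.5,17.7,0.046,-0.006,0.035,0.6],
    [-12,13.5,17.7,0.046,-0.006,0.035,0.6],
    [-12,13.5,17.7,0.046,-0.006,0.035,0.6],
    [-12,13.5,17.7,0.046,-0.006,0.035,0.6],
    [-12,13.5,17.7,0.046,-0.006,0.035,0.6],
    [-12,13.5,17.7,0.046,-0.006,0.035,0.6],
  ],
)

```text
time: 7.15
eef_pos: [0.3848, -0.0068, 0.2001]
tool_rot: [-1.912, 2.161, -0.384]
contact_force: [0.0, -0.5, -0.3]
opening: 0.0339
```

```bash
python3 - <<'E'
from over import *
st();over("wrist","w3",[(.09,.055,.803,-.015),(.074,-.063,.803,-.015)])
for d in(20,15): go([-.143,-.063,.141],toolRs(np.radians(d)))
E
```

```text
t 7.15 rack tcp [-0.1687 -0.0637  0.2001] axes(rack) x [-0.006 -1.     0.001] z [ 0.344 -0.003 -0.939] F [ 0.1 -0.5 -0.3] open 0.0339 q [-0.14  0.13  2.31  0.02  0.35  1.54]
jog [-0.1 -0.1  0. ] [-0.0005 -0.0043  0.0643] dist 0.064 ang 0.1
jog [-5.1 -0.1  0. ] [-0.0005 -0.0043  0.0643] dist 0.064 ang 5.1
```

View pics/w3.png

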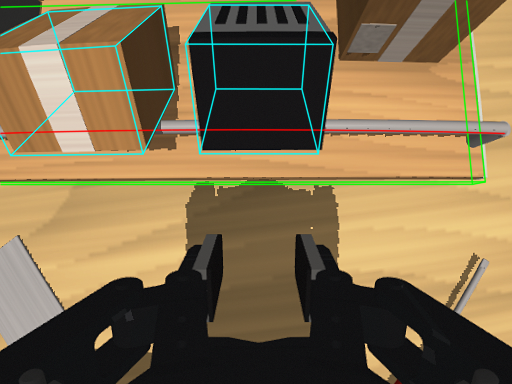

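Emit:
jog_arm(
  plan=[
    [0,0,0,0,-0.004,0.03,0.6],
    [0,0,0,0,-0.004,0.05,0.6],
    [0,0,0,0,-0.004,0.064,0.6],
    [0,0,0,0,-0.004,0.064,0.6],
    [0,0,0,0,-0.004,0.064,0.6],
  ],
)

```text
time: 7.62
eef_pos: [0.4098, -0.01, 0.1411]
tool_rot: [-1.92, 2.154, -0.382]
contact_force: [-0.7, 0.5, -0.1]
opening: 0.034
```

```bash
cat > pl.py <<'E'
from h import *
# path for TCP in rack frame, such that finger surface contacts top edge at tilt phi
def path(y,phis,th=np.radians(20),e=.014,half=.011):
    o=env.get_obs();R0=R.from_rotvec(o["tool_rot"]).as_matrix();g=rackT(rp)
    n=np.array([np.cos(th),0,np.sin(th)]);z=np.array([np.sin(th),0,-np.cos(th)])
    for f in phis:
        a=np.radians(f);A=np.array([-.015-.1*np.sin(a),y,.018+.1*np.cos(a)])
        tcp=A-half*n+e*z-.073*z
        d=R0.T@(g([tcp])[0]-o["eef_pos"]);print(f,np.round(tcp,3),"jog",np.round(d,3))
E
python3 - <<'E'
from pl import *
st();path(-.063,[46,43,40,37,34,31,28,25,22])
E
```

```text
t 7.62 rack tcp [-0.1436 -0.064   0.1411] axes(rack) x [ 0.001 -1.     0.001] z [ 0.343 -0.001 -0.939] F [-0.8  0.4 -0.1] open 0.034 q [-0.14  0.33  2.29  0.04  0.18  1.5 ]
46 [-0.117 -0.063  0.139] jog [-0.001 -0.024  0.011]
43 [-0.114 -0.063  0.143] jog [-0.001 -0.029  0.009]
40 [-0.11  -0.063  0.146] jog [-0.001 -0.034  0.007]
37 [-0.106 -0.063  0.15 ] jog [-0.001 -0.038  0.005]
34 [-0.101 -0.063  0.153] jog [-0.001 -0.044  0.004]
31 [-0.097 -0.063  0.155] jog [-0.001 -0.049  0.003]
28 [-0.092 -0.063  0.158] jog [-0.001 -0.054  0.002]
25 [-0.088 -0.063  0.16 ] jog [-0.001 -0.059  0.001]
22 [-0.083 -0.063  0.162] jog [-0.001 -0.064  0.001]
```

Emit:
jog_arm(
  plan=[
    [0,0,0,-0.001,-0.012,0.01,0.6],
    [0,0,0,-0.001,-0.02,0.011,0.6],
    [0,0,0,-0.001,-0.023,0.011,0.6],
    [0,0,0,-0.001,-0.026,0.01,0.6],
    [0,0,0,-0.001,-0.029,0.009,0.6],
    [0,0,0,-0.001,-0.032,0.008,0.6],
    [0,0,0,-0.001,-0.034,0.007,0.6],
    [0,0,0,-0.001,-0.036,0.006,0.6],
    [0,0,0,-0.001,-0.038,0.005,0.6],
    [0,0,0,-0.001,-0.038,0.005,0.6],
  ],
)

```text
time: 8.45
eef_pos: [0.4474, -0.0133, 0.1498]
tool_rot: [-1.919, 2.154, -0.383]
contact_force: [0.1, -0.4, 0.5]
opening: 0.0343
```

```bash
python3 - <<'E'
from over import *
st();over("side","s1",[(.074,-.063,.646,-.015)]);over("scene","sc1",[(.074,-.063,.646,-.015)])
a=[cv2.imread(f"pics/{n}_raw.png")[140:260,200:330] for n in("s1","sc1")]
cv2.imwrite("pics/m1.png",cv2.resize(np.hstack(a),None,fx=3,fy=3,interpolation=2))
from pl import *
path(-.063,[36,33,30,27,24,21])
E
```

```text
t 8.45 rack tcp [-0.1058 -0.0629  0.1498] axes(rack) x [ 0.001 -1.     0.002] z [ 0.343 -0.001 -0.939] F [ 0.2 -0.3  0.5] open 0.0343 q [-0.14  0.35  2.2   0.02  0.24  1.53]
36 [-0.104 -0.063  0.151] jog [ 0.    -0.002 -0.   ]
33 [-0.1   -0.063  0.154] jog [ 0.    -0.007 -0.002]
30 [-0.096 -0.063  0.156] jog [ 0.    -0.012 -0.003]
27 [-0.091 -0.063  0.159] jog [ 0.    -0.018 -0.004]
24 [-0.086 -0.063  0.161] jog [ 0.    -0.023 -0.004]
21 [-0.081 -0.063  0.163] jog [ 0.    -0.028 -0.004]
```

View pics/m1.png

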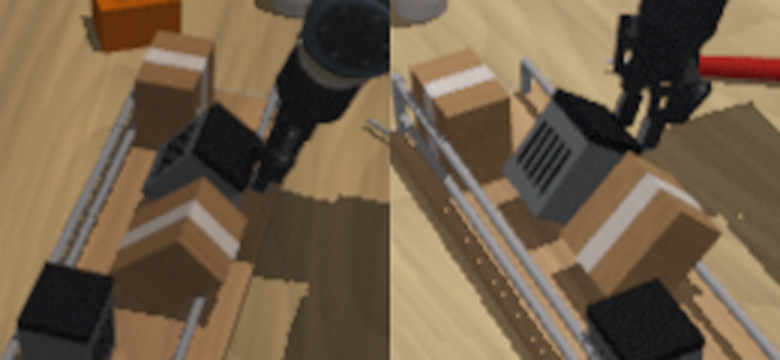

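Emit:
jog_arm(
  plan=[
    [0,0,0,0,-0.003,-0.001,0.6],
    [0,0,0,0,-0.006,-0.0015,0.6],
    [0,0,0,0,-0.009,-0.002,0.6],
    [0,0,0,0,-0.012,-0.003,0.6],
    [0,0,0,0,-0.015,-0.0035,0.6],
    [0,0,0,0,-0.018,-0.004,0.6],
    [0,0,0,0,-0.021,-0.004,0.6],
    [0,0,0,0,-0.024,-0.004,0.6],
    [0,0,0,0,-0.027,-0.004,0.6],
    [0,0,0,0,-0.027,-0.004,0.6],
  ],
)

```text
time: 9.38
eef_pos: [0.4715, -0.0161, 0.1627]
tool_rot: [-1.919, 2.154, -0.383]
contact_force: [-0.1, -0.2, -0.7]
opening: 0.034
```

```bash
cat > m.py <<'E'
from over import *
def mk(tag):
    st();over("side",tag+"s",[]);over("scene",tag+"c",[])
    a=[cv2.imread(f"pics/{tag}{n}_raw.png")[140:270,200:330] for n in "sc"]
    cv2.imwrite(f"pics/{tag}.png",cv2.resize(np.hstack(a),None,fx=3,fy=3,interpolation=2))
E
python3 -c "
from m import *
mk('m2')"
```

```text
t 9.38 rack tcp [-0.0816 -0.0629  0.1627] axes(rack) x [ 0.001 -1.     0.002] z [ 0.343 -0.001 -0.939] F [-0.1 -0.2 -0.7] open 0.034 q [-0.14  0.36  2.13  0.02  0.3   1.53]
```

View pics/m2.png

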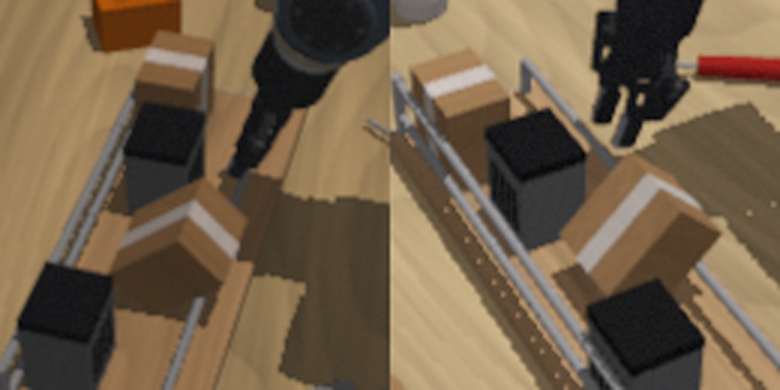

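The cassette now stands upright: side view about (255,195), scene view about (243,200). It has not yet slid home.

```bash
python3 - <<'E'
from over import *
over("wrist","w4",[(.09,.055,.803,-.015),(.074,-.063,0,-.005)])
E
```

```text
(no output)
```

View pics/w4.png

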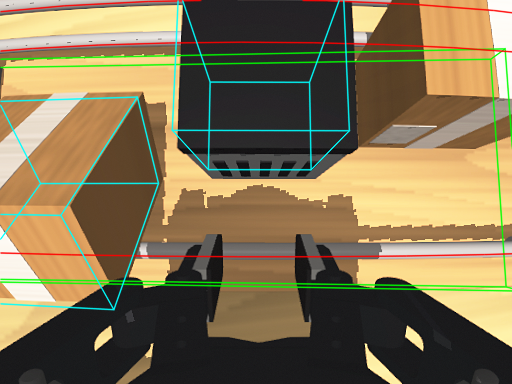

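```bash
python3 - <<'E'
from h import *
T=toolRs(np.radians(14))
go([-.0816,-.065,.2],T);go([-.05,-.065,.2],T);go([-.05,-.065,.121],T)
E
```

```text
jog [-6.  -0.1  0.1] [ 0.0022 -0.0136 -0.0351] dist 0.038 ang 6.0
jog [-6.  -0.1  0.1] [ 0.0022 -0.0433 -0.0243] dist 0.05 ang 6.0
jog [-6.  -0.1  0.1] [ 0.0021 -0.0162  0.0499] dist 0.053 ang 6.0
```

Emit:
jog_arm(
  plan=[
    [-6,0,0,0.002,-0.014,-0.035,0.6],
    [-6,0,0,0.002,-0.014,-0.035,0.6],
    [-6,0,0,0.002,-0.043,-0.024,0.6],
    [-6,0,0,0.002,-0.043,-0.024,0.6],
    [-6,0,0,0.002,-0.034,0.001,0.6],
    [-6,0,0,0.002,-0.025,0.026,0.6],
    [-6,0,0,0.002,-0.016,0.05,0.6],
    [-6,0,0,0.002,-0.016,0.05,0.6],
    [-6,0,0,0.002,-0.016,0.05,0.6],
  ],
)

```text
time: 10.28
eef_pos: [0.5018, -0.0217, 0.1202]
tool_rot: [-1.976, 2.217, -0.271]
contact_force: [-0.4, 0.6, 0.4]
opening: 0.0343
```

```bash
python3 - <<'E'
from over import *
st();over("wrist","w5",[(.074,-.065,0,-.013)])
go([-.02,-.065,.121],toolRs(np.radians(14)))
E
```

```text
t 10.28 rack tcp [-0.0508 -0.0649  0.1202] axes(rack) x [ 0.001 -1.     0.001] z [ 0.24  -0.001 -0.971] F [-0.5  0.6  0.4] open 0.0343 q [-0.14  0.5   2.02  0.01  0.38  1.54]
jog [-0.  -0.1  0.1] [ 0.0002 -0.0291  0.0077] dist 0.03 ang 0.1
```

View pics/w5.png

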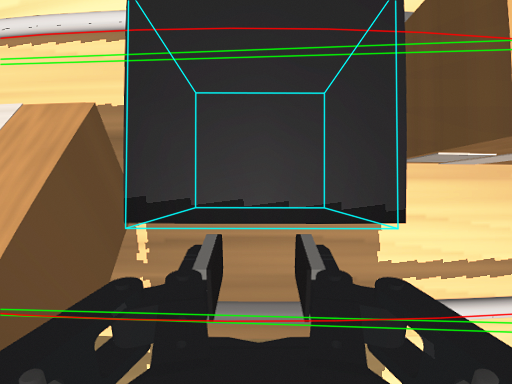

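Emit:
jog_arm(
  plan=[
    [0,0,0,0,-0.004,0.001,0.6],
    [0,0,0,0,-0.007,0.002,0.6],
    [0,0,0,0,-0.009,0.0025,0.6],
    [0,0,0,0,-0.011,0.003,0.6],
    [0,0,0,0,-0.013,0.0035,0.6],
    [0,0,0,0,-0.015,0.004,0.6],
    [0,0,0,0,-0.017,0.0045,0.6],
    [0,0,0,0,-0.019,0.005,0.6],
    [0,0,0,0,-0.021,0.0055,0.6],
    [0,0,0,0,-0.023,0.006,0.6],
    [0,0,0,0,-0.025,0.0065,0.6],
  ],
)

```text
time: 11.25
eef_pos: [0.5284, -0.0247, 0.1211]
tool_rot: [-1.974, 2.216, -0.274]
contact_force: [-1.9, 0.5, 1.0]
opening: 0.0343
```

```bash
python3 - <<'E'
from m import *
mk('m3');over("wrist","w6",[(.074,-.065,0,.009)])
E
```

```text
t 11.25 rack tcp [-0.0241 -0.0648  0.1211] axes(rack) x [ 0.001 -1.     0.001] z [ 0.242 -0.001 -0.97 ] F [-1.9  0.2  1. ] open 0.0343 q [-0.14  0.53  1.96  0.01  0.41  1.54]
```

View pics/m3.png

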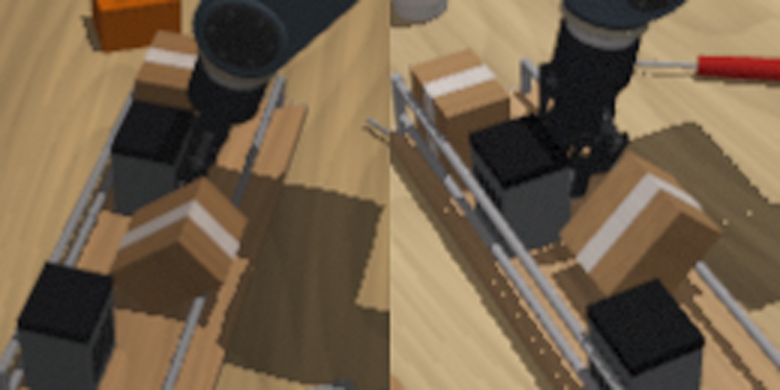

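View pics/w6.png

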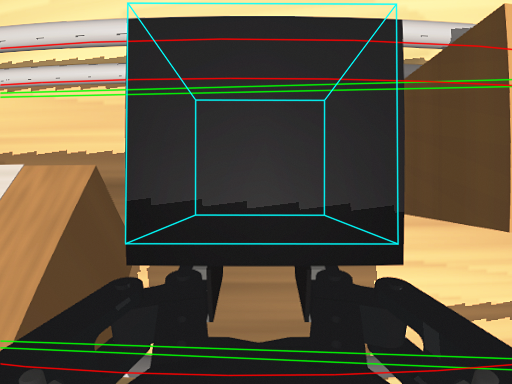

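Emit:
jog_arm(
  plan=[
    [0,0,0,0,-0.001,0.0003,0.6],
    [0,0,0,0,-0.002,0.0005,0.6],
    [0,0,0,0,-0.003,0.0008,0.6],
    [0,0,0,0,-0.004,0.001,0.6],
    [0,0,0,0,-0.005,0.0012,0.6],
  ],
)

```text
time: 11.82
eef_pos: [0.5337, -0.0254, 0.1211]
tool_rot: [-1.974, 2.215, -0.274]
contact_force: [-1.3, 0.6, -0.7]
opening: 0.0342
```

Emit:
jog_arm(
  plan=[
    [0,0,0,0,-0.001,0.0003,0.6],
    [0,0,0,0,-0.002,0.0005,0.6],
  ],
)

```text
time: 11.98
eef_pos: [0.5358, -0.0256, 0.1211]
tool_rot: [-1.974, 2.215, -0.274]
contact_force: [-1.6, -0.2, -0.2]
opening: 0.0341
```

Emit:
jog_arm(
  plan=[
    [0,0,0,0,-0.001,0.0003,0.6],
    [0,0,0,0,-0.002,0.0005,0.6],
  ],
)

```text
time: 12.15
eef_pos: [0.5376, -0.0258, 0.121]
tool_rot: [-1.975, 2.216, -0.273]
contact_force: [-8.2, 1.2, 4.8]
opening: 0.0339
```

```bash
python3 - <<'E'
from m import *
st();over("wrist","w7",[(.074,-.065,0,.009)])
E
```

```text
t 12.15 rack tcp [-0.0148 -0.0648  0.121 ] axes(rack) x [ 0.001 -1.     0.001] z [ 0.241 -0.001 -0.97 ] F [-8.3  0.2  4.8] open 0.0339 q [-0.14  0.54  1.93  0.01  0.42  1.54]
```

View pics/w7.png

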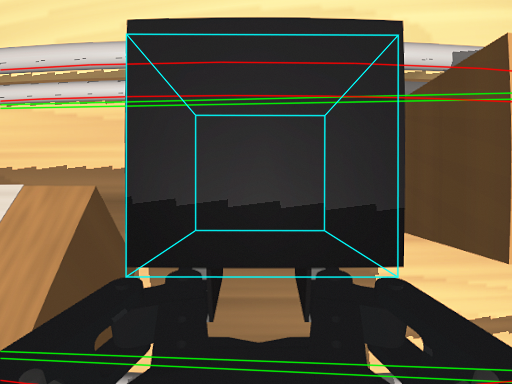

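```bash
python3 - <<'E'
from h import *
T=toolRs(np.radians(14));S=toolRs(np.radians(20))
go([-.035,-.065,.121],T);go([-.045,-.065,.21],T);go([-.145,.055,.22],S);go([-.145,.055,.141],S)
E
```

```text
jog [ 0.  -0.1  0.1] [ 0.0002  0.0195 -0.0049] dist 0.02 ang 0.1
jog [ 0.  -0.1  0.1] [ 0.0003  0.0078 -0.0937] dist 0.094 ang 0.1
jog [ 6.  -0.1  0.1] [-0.1198  0.1022 -0.1276] dist 0.203 ang 6.1
jog [ 6.  -0.1  0.1] [-0.1199  0.1213 -0.0509] dist 0.178 ang 6.1
```

Emit:
jog_arm(
  plan=[
    [0,0,0,0,0.01,-0.0025,0.6],
    [0,0,0,0,0.0195,-0.005,0.6],
    [0,0,0,0,0.0195,-0.005,0.6],
    [0,0,0,0,0.014,-0.045,0.6],
    [0,0,0,0,0.008,-0.085,0.6],
    [0,0,0,0,0.008,-0.094,0.6],
    [6,0,0,-0.03,0.032,-0.105,0.6],
    [6,0,0,-0.06,0.056,-0.115,0.6],
    [6,0,0,-0.09,0.08,-0.122,0.6],
    [6,0,0,-0.12,0.102,-0.128,0.6],
    [6,0,0,-0.12,0.102,-0.128,0.6],
    [6,0,0,-0.12,0.102,-0.128,0.6],
  ],
)

```text
time: 13.2
eef_pos: [0.422, 0.11, 0.2208]
tool_rot: [-1.924, 2.15, -0.38]
contact_force: [-0.6, -1.7, -0.5]
opening: 0.0346
```

```bash
python3 - <<'E'
from m import *
mk('m4');over("wrist","w8",[(.09,.055,.803,-.013),(.074,-.065,0,.011)])
go([-.145,.055,.141],toolRs(np.radians(20)))
E
```

```text
t 13.2 rack tcp [-0.1454  0.0566  0.2208] axes(rack) x [ 0.005 -1.     0.001] z [ 0.342  0.001 -0.94 ] F [-0.4 -1.7 -0.5] open 0.0346 q [ 0.19  0.18  2.16 -0.23  0.47  2.07]
jog [ 0.  -0.1  0.1] [-0.0004  0.0281  0.0744] dist 0.08 ang 0.1
```

View pics/m4.png

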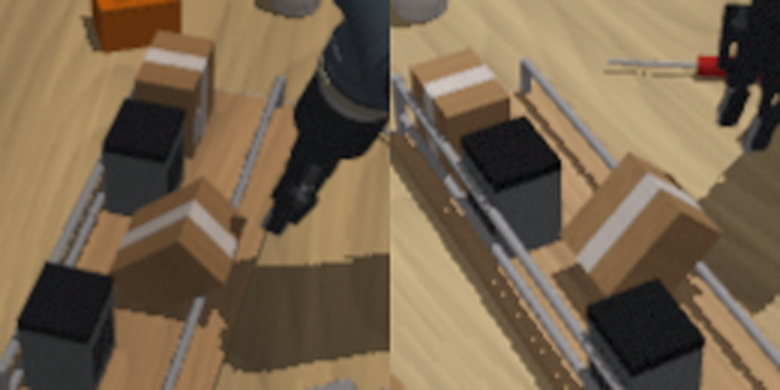

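View pics/w8.png

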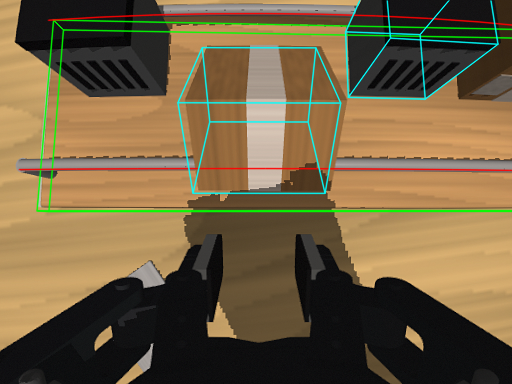

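Emit:
jog_arm(
  plan=[
    [0,0,0,0.002,0.02,0.025,0.6],
    [0,0,0,0.003,0.028,0.05,0.6],
    [0,0,0,0.003,0.028,0.0744,0.6],
    [0,0,0,0.003,0.028,0.0744,0.6],
    [0,0,0,0.003,0.028,0.0744,0.6],
  ],
)

```text
time: 13.77
eef_pos: [0.4221, 0.1039, 0.1405]
tool_rot: [-1.919, 2.159, -0.38]
contact_force: [0.2, -0.2, 0.3]
opening: 0.0341
```

```bash
python3 - <<'E'
from pl import *
st();path(.052,[46,43,40,37,34,31,28,25,22,19])
E
```

```text
t 13.77 rack tcp [-0.1446  0.0506  0.1405] axes(rack) x [-0.001 -1.     0.002] z [ 0.34  -0.003 -0.941] F [ 0.3 -0.1  0.3] open 0.0341 q [ 0.18  0.36  2.22 -0.42  0.25  2.26]
46 [-0.117  0.052  0.139] jog [-0.001 -0.025  0.011]
43 [-0.114  0.052  0.143] jog [-0.001 -0.03   0.008]
40 [-0.11   0.052  0.146] jog [-0.001 -0.035  0.006]
37 [-0.106  0.052  0.15 ] jog [-0.001 -0.04   0.005]
34 [-0.101  0.052  0.153] jog [-0.001 -0.045  0.003]
31 [-0.097  0.052  0.155] jog [-0.001 -0.05   0.002]
28 [-0.092  0.052  0.158] jog [-0.001 -0.055  0.001]
25 [-0.088  0.052  0.16 ] jog [-0.001 -0.06   0.001]
22 [-0.083  0.052  0.162] jog [-0.001 -0.065  0.   ]
19 [-0.078  0.052  0.164] jog [-0.001 -0.071  0.   ]
```

Emit:
jog_arm(
  plan=[
    [0,0,0,-0.001,-0.015,0.011,0.6],
    [0,0,0,-0.001,-0.022,0.011,0.6],
    [0,0,0,-0.001,-0.026,0.01,0.6],
    [0,0,0,-0.001,-0.029,0.009,0.6],
    [0,0,0,-0.001,-0.032,0.007,0.6],
    [0,0,0,-0.001,-0.035,0.006,0.6],
    [0,0,0,-0.001,-0.038,0.005,0.6],
    [0,0,0,-0.001,-0.041,0.0045,0.6],
    [0,0,0,-0.001,-0.044,0.0035,0.6],
    [0,0,0,-0.001,-0.047,0.003,0.6],
    [0,0,0,-0.001,-0.05,0.002,0.6],
    [0,0,0,-0.001,-0.053,0.0015,0.6],
    [0,0,0,-0.001,-0.056,0.001,0.6],
    [0,0,0,-0.001,-0.059,0.001,0.6],
    [0,0,0,-0.001,-0.062,0.0005,0.6],
    [0,0,0,-0.001,-0.065,0,0.6],
    [0,0,0,-0.001,-0.065,0,0.6],
  ],
)

```text
time: 15.18
eef_pos: [0.4835, 0.0978, 0.1629]
tool_rot: [-1.919, 2.159, -0.381]
contact_force: [0.1, -0.3, 0.6]
opening: 0.0341
```

```bash
python3 - <<'E'
from m import *
mk('m5');over("wrist","w9",[(.09,.052,0,-.013)])
T=toolRs(np.radians(14))
go([-.0816,.052,.2],T);go([-.05,.052,.2],T);go([-.05,.052,.121],T)
E
```

```text
t 15.18 rack tcp [-0.0829  0.0516  0.1629] axes(rack) x [-0.001 -1.     0.002] z [ 0.34  -0.002 -0.94 ] F [ 0.1 -0.3  0.6] open 0.0341 q [ 0.14  0.39  2.07 -0.26  0.36  2.05]
jog [-5.8 -0.2 -0. ] [-0.0004 -0.0146 -0.0346] dist 0.038 ang 5.8
jog [-5.8 -0.2 -0. ] [-0.0004 -0.0443 -0.0239] dist 0.05 ang 5.8
jog [-5.8 -0.2 -0. ] [-0.0006 -0.0175  0.0504] dist 0.053 ang 5.8
```

View pics/m5.png

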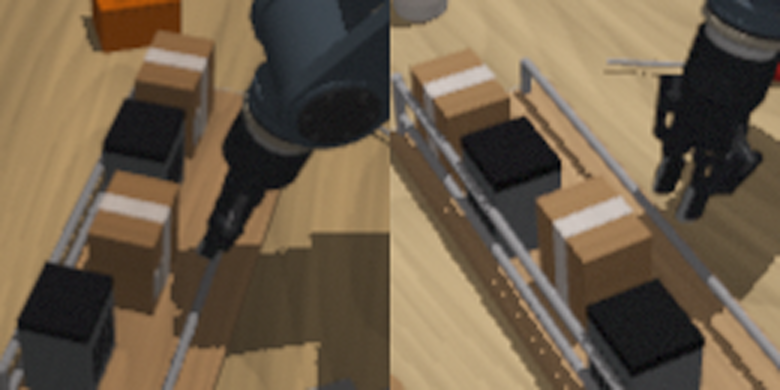

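View pics/w9.png

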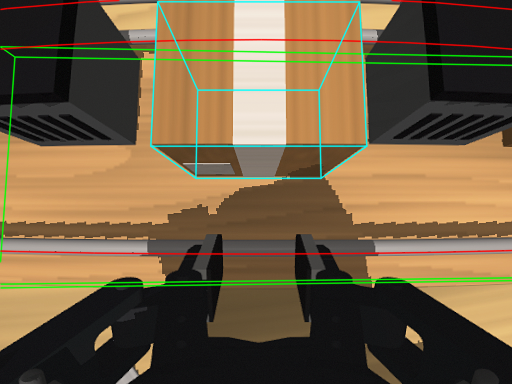

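The carton stands upright and matches the overlay (top front edge at row 145, x ≈ −0.013, y ≈ 0.052). I'll go in low and push it home.

Emit:
jog_arm(
  plan=[
    [-6,0,0,0,-0.014,-0.035,0.6],
    [-6,0,0,0,-0.014,-0.035,0.6],
    [-6,0,0,0,-0.044,-0.024,0.6],
    [-6,0,0,0,-0.044,-0.024,0.6],
    [-6,0,0,0,-0.035,0.001,0.6],
    [-6,0,0,0,-0.026,0.026,0.6],
    [-6,0,0,0,-0.0175,0.05,0.6],
    [-6,0,0,0,-0.0175,0.05,0.6],
    [-6,0,0,0,-0.0175,0.05,0.6],
  ],
)

```text
time: 16.08
eef_pos: [0.5154, 0.0937, 0.1208]
tool_rot: [-1.975, 2.222, -0.27]
contact_force: [-1.2, -0.2, 1.1]
opening: 0.0343
```

```bash
python3 - <<'E'
from m import *
st();go([-.018,.052,.121],toolRs(np.radians(14)))
E
```

```text
t 16.08 rack tcp [-0.0507  0.0513  0.1208] axes(rack) x [-0.001 -1.     0.003] z [ 0.237 -0.003 -0.972] F [-1.2 -0.4  1.1] open 0.0343 q [ 0.11  0.53  1.96 -0.14  0.42  1.92]
jog [ 0.3 -0.2 -0. ] [-0.0008 -0.0319  0.0075] dist 0.033 ang 0.4
```

Emit:
jog_arm(
  plan=[
    [0,0,0,0,-0.004,0.001,0.6],
    [0,0,0,0,-0.007,0.002,0.6],
    [0,0,0,0,-0.009,0.0025,0.6],
    [0,0,0,0,-0.011,0.003,0.6],
    [0,0,0,0,-0.013,0.0035,0.6],
    [0,0,0,0,-0.015,0.004,0.6],
    [0,0,0,0,-0.017,0.0045,0.6],
    [0,0,0,0,-0.019,0.005,0.6],
    [0,0,0,0,-0.021,0.0055,0.6],
    [0,0,0,0,-0.023,0.006,0.6],
    [0,0,0,0,-0.025,0.0065,0.6],
    [0,0,0,0,-0.027,0.007,0.6],
    [0,0,0,0,-0.029,0.0073,0.6],
    [0,0,0,0,-0.031,0.0075,0.6],
    [0,0,0,0,-0.032,0.0077,0.6],
    [0,0,0,0,-0.033,0.008,0.6],
  ],
)

```text
time: 17.42
eef_pos: [0.5492, 0.0897, 0.1207]
tool_rot: [-1.975, 2.222, -0.27]
contact_force: [-1.0, 0.6, -0.6]
opening: 0.0341
```

Emit:
jog_arm(
  plan=[
    [0,0,0,0,-0.001,0.0003,0.6],
    [0,0,0,0,-0.0015,0.0004,0.6],
  ],
)

```text
time: 17.58
eef_pos: [0.5509, 0.0894, 0.1207]
tool_rot: [-1.975, 2.222, -0.27]
contact_force: [-0.7, 0.4, -1.1]
opening: 0.0343
```

Emit:
jog_arm(
  plan=[
    [0,0,0,0,-0.001,0.0003,0.6],
    [0,0,0,0,-0.002,0.0004,0.6],
  ],
)

```text
time: 17.75
eef_pos: [0.5518, 0.0893, 0.1203]
tool_rot: [-1.977, 2.224, -0.267]
contact_force: [-12.4, 3.2, 7.1]
opening: 0.0341
```

```bash
python3 - <<'E'
from m import *
st();over("wrist","w10",[(.09,.052,0,.011)])
E
```

```text
t 17.75 rack tcp [-0.014   0.0511  0.1203] axes(rack) x [-0.002 -1.     0.004] z [ 0.234 -0.004 -0.972] F [-12.7   1.8   7.1] open 0.0341 q [ 0.1   0.57  1.87 -0.12  0.47  1.88]
```

View pics/w10.png

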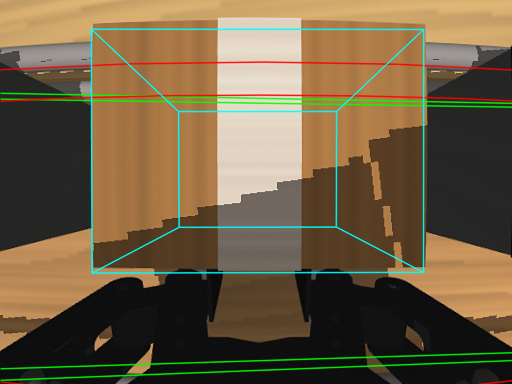

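The force rose to 12 N, so the carton is on the stop. Next I'll retreat and raise to check alignment.

Emit:
jog_arm(
  plan=[
    [0,0,0,0,0.01,-0.0025,0.6],
    [0,0,0,0,0.0195,-0.005,0.6],
    [0,0,0,0,0.0195,-0.005,0.6],
    [0,0,0,0,0.014,-0.045,0.6],
    [0,0,0,0,0.008,-0.085,0.6],
    [0,0,0,0.03,0.02,-0.12,0.6],
    [0,0,0,0.06,0.03,-0.15,0.6],
    [0,0,0,0.06,0.03,-0.17,0.6],
    [0,0,0,0.06,0.03,-0.17,0.6],
    [0,0,0,0.06,0.03,-0.17,0.6],
  ],
)

```text
time: 18.63
eef_pos: [0.4769, 0.038, 0.2805]
tool_rot: [-1.974, 2.223, -0.27]
contact_force: [0.3, 0.3, -0.7]
opening: 0.0342
```

```bash
python3 - <<'E'
from m import *
mk('m6');over("wrist","w11",[(.09,.052,0,.011),(.074,-.065,0,.011)])
E
```

```text
t 18.63 rack tcp [-0.0825 -0.0085  0.2805] axes(rack) x [-0.002 -1.     0.003] z [ 0.237 -0.004 -0.972] F [ 0.3  0.3 -0.7] open 0.0342 q [-0.01  0.18  1.97 -0.04  0.76  1.71]
```

View pics/m6.png

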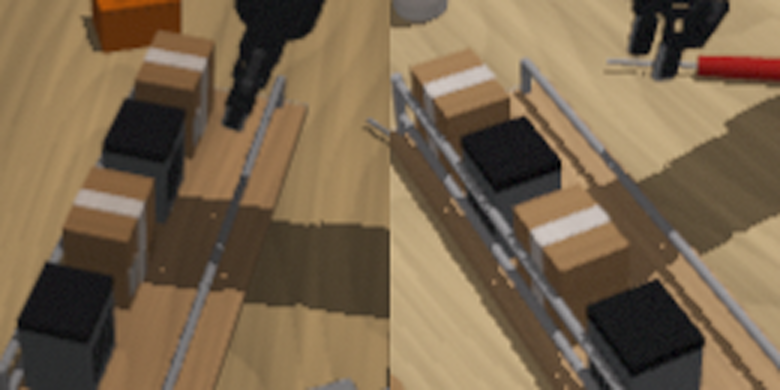

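View pics/w11_raw.png

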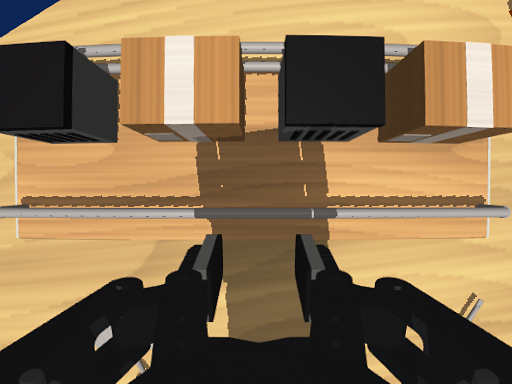

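All four packs line up in the wrist view: foot edges at rows 139–142, back top edges at rows 36–42. The side and scene views agree, and the arm is clear at z = 0.28 m, so I'm handing the job in.

```bash
python3 - <<'E'
from h import *
print(env.job_done()); st()
E
```

```text
the job is handed in; nothing more can be done
None
the job is handed in; nothing more can be done
```

Both tipped packs, cassette_a and carton_a, stand upright and are pushed home against the back stop. I handed the job in at about 19 s of the 70 s allowed; the hand-in gives no verdict.

I raised each pack by pushing its top front edge along its arc with a tilted gripper, until it fell upright by itself. Then I slid it back with two spread fingertips low on its front.

**Last checks:**
- **Contact with the stop:** the push force rose sharply, to about 8 N on the cassette and 12–15 N on the carton, at nearly the same tool position (within 1 mm in depth).
- **Alignment:** the final wrist, side and scene views show all four packs upright and in one line. Foot edges lay within 3 pixel rows of each other. The two packs that were already standing look unmoved.
- **Clearance:** the gripper was raised clear of everything, with no contact force. I never moved near the bottle or the jar, but did not measure them again at the end.

**What disagreed:**
- **Rack position:** my first estimate was about 2–3 mm off in depth compared with the wrist views, so I used the force rise and the picture to decide when each pack was home.
- **Wrist detour:** an early turn ran into the wrist joint limits and I had to unwind it, with no contact.

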